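# Photograph a loudspeaker from three sides

### The job

Slide the desk camera along its rail towards the round mark until it is fully against the stop, and leave it there. Then pick up the little loudspeaker and hold it upright over the middle of the round mark, its middle level with the lens, first with its front (speaker cones) squarely facing the lens, then the side with the volume dial, then its back (terminals), keeping still for about a second each time. Finally stand it upright, without dropping it, in the middle of the square felt pad, let go, and leave the other things on the desk where they are.

Things in the scene. Friction and masses are not known exactly. Their poses are not given: they have to be found in the camera images.
- carriage (a joint): slide of the camera carriage along the rail, in m: 0 is the end far from the round mark, 0.120 is against the stop nearest the mark; it moves with about 2 N and stays where it is left. At 0.120 the lens front is 111 mm from the middle of the round mark
- camera_knob (a point): middle of the upright steel knob on top of the black camera, 28 mm in diameter, 36 mm tall (172 to 208 mm above the desk); it travels with the camera. The camera body below is 75 x 45 mm, top at 164 mm; the lens looks along the rail at the round mark, 130 mm above the desk. To slide towards the stop, move along -y of view_point
- view_point (a point): point straight above the middle of the round black mark (90 mm disc, its top 15 mm above the desk) at the end of the rail's aluminium base plate (100 x 420 mm), at lens height, 130 mm above the desk: the middle of the loudspeaker belongs here. Its +y points level along the rail to the lens, z up; rail, plate and mark are fixed
- speaker: small dark wooden loudspeaker, 80 mm deep (x), 54 mm wide (y), 140 mm tall (z), about 0.55 kg, standing upright; origin at the centre of its underside. Its front (two round cones on black) looks along its -x, the volume dial is on its +y side, two brass terminals on its back, +x. It can be gripped from above across the 54 mm width near the top
- speaker_center (a point): middle of the loudspeaker, 70 mm above its underside, axes as the loudspeaker
- speaker_front (a point): middle of the front face of the loudspeaker, 40 mm in front of its middle
- speaker_dial (a point): middle of the volume dial's outer face: a 34 mm aluminium disc, standing out 8 mm from the loudspeaker's +y side, 45 mm above its underside
- pad_top (a point): middle of the top of the square grey felt pad, 150 x 150 mm, 6 mm thick, fixed flat on the desk
- stapler: black stapler, 130 x 34 x 53 mm tall, on the desk; to be left alone
- calculator: grey pocket calculator, 75 x 110 x 17 mm, flat on the desk; to be left alone
- book: blue hardback book, 140 x 200 x 30 mm, lying flat; to be left alone
- mug: white mug, 80 mm across, 95 mm tall, handle on its +y side; to be left alone
- pen_cup: dark steel pen cup, 76 mm across, 100 mm tall, pens up to 155 mm; to be left alone
- tape_dispenser: black tape dispenser, 140 x 55 x 80 mm tall; to be left alone
Mind the look-alikes: they are no part of the job. Leave any pink or purple look-alike of the speaker alone.

How it is judged:
On the way, in this order (a step that is already met when the one before it is completed fails the run):
1. the camera is slid to the stop nearest the mark (within 6 mm) before the loudspeaker is shown (value of joint carriage above 0.114 m), for 0.2 s.
2. the loudspeaker is held still and upright, its middle within 25 mm of the point over the mark and within 22 mm of lens height, its front facing the lens within 0.2 rad (value of joint carriage above 0.114 m and horizontal distance between speaker_center and view_point below 0.025 m and z of speaker_center in the frame of view_point between -0.022 and 0.022 m and angle between speaker's own z axis and vertical below 0.15 rad and angle between the x axis of speaker and the y axis of view_point, either way round below 0.2 rad and linear speed of speaker below 0.04 m/s and angular speed of speaker below 0.3 rad/s and y of speaker_front in the frame of view_point above 0 m), for 0.6 s.
3. held there likewise with the dial side facing the lens (value of joint carriage above 0.114 m and horizontal distance between speaker_center and view_point below 0.025 m and z of speaker_center in the frame of view_point between -0.022 and 0.022 m and angle between speaker's own z axis and vertical below 0.15 rad and angle between the y axis of speaker and the y axis of view_point, either way round below 0.2 rad and linear speed of speaker below 0.04 m/s and angular speed of speaker below 0.3 rad/s and y of speaker_dial in the frame of view_point above 0 m), for 0.6 s.
4. held there likewise with the back facing the lens (value of joint carriage above 0.114 m and horizontal distance between speaker_center and view_point below 0.025 m and z of speaker_center in the frame of view_point between -0.022 and 0.022 m and angle between speaker's own z axis and vertical below 0.15 rad and angle between the x axis of speaker and the y axis of view_point, either way round below 0.2 rad and linear speed of speaker below 0.04 m/s and angular speed of speaker below 0.3 rad/s and y of speaker_front in the frame of view_point below 0 m), for 0.6 s.
At the end, for the whole second after the job is handed in: The camera is still at its stop (within 6 mm) and the loudspeaker stands upright (tilt under 0.1 rad), at rest and released, on the felt pad, its middle within 30 mm of the pad's middle (value of joint carriage above 0.114 m and horizontal distance between speaker and pad_top below 0.03 m and angle between speaker's own z axis and vertical below 0.1 rad and z of speaker in the frame of pad_top between -0.004 and 0.005 m and linear speed of speaker below 0.02 m/s); the robot touches nothing.
It fails at once if the stapler, calculator, book, mug, pen cup or tape dispenser is moved by more than 30 mm (distance of any of stapler, calculator, book, mug, pen_cup, tape_dispenser from where it was at the start of the episode above 0.03 m).
It fails at once if the loudspeaker is tipped over (more than 0.6 rad) (angle between speaker's own z axis and vertical above 0.6 rad).
It fails at once if the loudspeaker is dropped (moves faster than 0.45 m/s out of the fingers, a fall of about 10 mm) (contact force between the fingers and speaker below 0.1 N and linear speed of speaker above 0.45 m/s).
It also fails if it takes over 67 s, if anything falls off the work surface, if the arm or the gripper's body presses on something with over 40 N, if the wrist force passes 120 N, or if a joint passes its speed limit or range.

### The arm

A 7-joint arm with a two-finger parallel gripper is mounted at the origin on the work surface. World frame = base frame: x ahead of the robot, y to its left, z up, the work surface at z = 0. Lengths are in m, angles in rad, forces in N, time in s.
With the tool pointing down it reaches from about 0.4 to 0.875 m from the base axis. Payload 6.5 kg.
Tool frame: the origin (TCP) lies on the mounting face of the last link; the fingertips stand 166 mm ahead of it and the grasp point (between the pads) lies 147 mm ahead of it; z points along the fingers, y is the direction in which the jaws open and shut (so a half turn about z gives the same grasp; the last joint's range is limited). The gripper opens to 88 mm and grips with 3 to 60 N. Pads are 18 mm wide; open, the fingers measure 123 mm over their backs; the gripper's body (75 mm by 187 mm) begins 45 mm behind the grasp point.
Start: joints at [1.047, 0.536, -0.004, 1.538, 0.003, 1.067, -0.071], TCP at [0.287, -0.583, 0.405] pointing down, gripper open.
Joint ranges: [-2.7, 2.7], [-0.37, 2.16], [-1.27, 1.26], [0.24, 2.4], [-1.31, 4.45], [0.19, 1.91], [-2.76, 2.76]. Speed limits (rad/s): [2.39, 2.39, 3.14, 3.14, 3.14, 3.14, 3.14].

### API

Orientations are given as a 3x3 rotation matrix whose columns are the frame's x, y, z axes.
In Python, from bench import arm gives the robot as it stands.
- The arm moves only by the shell command python3 -m jog 'ROWS'. ROWS is a JSON object of lists of equal length, an entry for each row: "travel": the shift along the tool's x, y, z in m, a list of three; "spin": the turn about the tool's z in degrees; "gripper": the opening, from -1 (shut) to 1 (fully open). A call has 1 to 12 rows; each row is the pose to reach, as a shift and turn from the pose commanded when the call began, along the tool's axes at that moment; what a row does not reach only later rows make up. A row lasts 1/12 s, in which the tool goes at most 41.7 mm and 7.16 degrees, less where a joint would pass 70% of its speed; a pose out of reach is approached as far as the arm can. A call with a gripper value outside its range is refused whole. The fingers move at their own pace and stop on an object; the grip force is fixed at half the most. Time passes only in rows, so rows that repeat a pose let the fingers close. It gives the time, the measured TCP pose, the force and the opening at its end, in the units of the state.
- arm.state(): the state, without advancing time (a new reading comes with each control period).
- arm.capture(name): name is "scene" or "top"; returns a dict with "frame" (420x560x3 uint8, red, green, blue), "camera_matrix" (3x3 intrinsics, pixels), "dist" ([k1, k2, p1, p2, k3] as OpenCV has them; the pictures are not rectified), "world_to_cam" (4x4, takes a point from world to camera coordinates). Camera axes: x right, y down, z forward; pixel columns grow to the right and rows downward; lengths in m; the calibration is good to about 2 mm. A picture is of the moment at which its call begins. There is no depth.
- arm.sign_off(): hands the job in, once; it reports no verdict.
The state is a dict: "t": time; "joint_pos": joint angles; "qvel": joint speeds; "joint_efforts": joint torques, N m; "ee_pos": TCP position; "tcp_rot": TCP orientation; "wrist_force": force on the tool from outside, world axes, zero at the start; "moment": the same for the moment, N m; "width": finger opening in m.
Only numpy, scipy, OpenCV 4.12 (cv2) and the standard library are available. Lean on these libraries where they do the work, as an engineer would, in place of code of your own. Each camera call takes 0.05 s, during which the arm holds its last target. There are 200 camera calls.

## Working session

There is one attempt and no reset: what is moved stays moved. The work goes in short steps, Python scripts to look and compute and a shell command to move; the robot and the scene stay as the last step left them, time stands still between calls to the robot, and variables do not carry over. Pictures are saved under pics/ and viewed, about 8 in all and at most 12, crops included, and the job is handed in when it is done.

```bash
mkdir -p pics
cat > h.py <<'E'
import numpy as np, cv2
from bench import arm
def snap(cam,name,crop=None,scale=1):
    c=arm.capture(cam); f=c["frame"][:,:,::-1]
    np.savez(f"pics/{cam}.npz",K=c["camera_matrix"],d=c["dist"],T=c["world_to_cam"],f=f)
    if crop: x0,y0,x1,y1=crop; f=f[y0:y1,x0:x1]
    cv2.imwrite(f"pics/{name}.png",cv2.resize(f,None,fx=scale,fy=scale,interpolation=cv2.INTER_CUBIC))
def w(cam,px,z):
    c=np.load(f"pics/{cam}.npz"); T=np.array(c["T"])
    u=cv2.undistortPoints(np.array(px,float).reshape(-1,1,2),np.array(c["K"]),np.array(c["d"])).reshape(-1,2)
    R,t=T[:3,:3],T[:3,3]; o=-R.T@t; out=[]
    for (a,b),zz in zip(u,np.broadcast_to(z,len(u))):
        r=R.T@np.array([a,b,1]); out.append(o+r*(zz-o[2])/r[2])
    return np.array(out)
def p(cam,X):
    c=np.load(f"pics/{cam}.npz"); T=c["T"]
    return cv2.projectPoints(np.array(X,float).reshape(-1,1,3),cv2.Rodrigues(T[:3,:3])[0],T[:3,3],c["K"],np.array(c["d"],float))[0].reshape(-1,2)
E
python3 - <<'E'
from h import *
np.set_printoptions(precision=3,suppress=True)
for c in("scene","top"):
    snap(c,c+"0",None,1.42); d=np.load(f"pics/{c}.npz");print(c,d["K"],d["d"],-d["T"][:3,:3].T@d["T"][:3,3],d["T"][2,:3])
print(arm.state())
E
```

```text
scene [[537.13    0.    279.767]
 [  0.    537.13  205.719]
 [  0.      0.      1.   ]] [-0.053  0.     0.     0.     0.   ] [ 1.403 -0.526  1.128] [-0.64   0.398 -0.657]
top [[395.25    0.    281.343]
 [  0.    395.25  207.393]
 [  0.      0.      1.   ]] [-0.062  0.     0.     0.     0.   ] [0.411 0.039 1.153] [ 0.036  0.012 -0.999]
{'t': 0.1, 'joint_pos': array([ 1.047,  0.537, -0.004,  1.539,  0.003,  1.067, -0.071]), 'qvel': array([-0.001, -0.001, -0.001, -0.003,  0.   , -0.001,  0.001]), 'joint_efforts': array([  0.003, -57.208,   0.994, -25.223,  -0.056,   0.014,   0.   ]), 'ee_pos': array([ 0.287, -0.583,  0.404]), 'tcp_rot': array([[ 0.897,  0.442, -0.001],
       [ 0.442, -0.897,  0.001],
       [-0.   , -0.002, -1.   ]]), 'wrist_force': array([-0.443, -0.736, -0.749]), 'moment': array([-0.018,  0.029,  0.047]), 'width': 0.08832428131811489}
```

View pics/scene0.png

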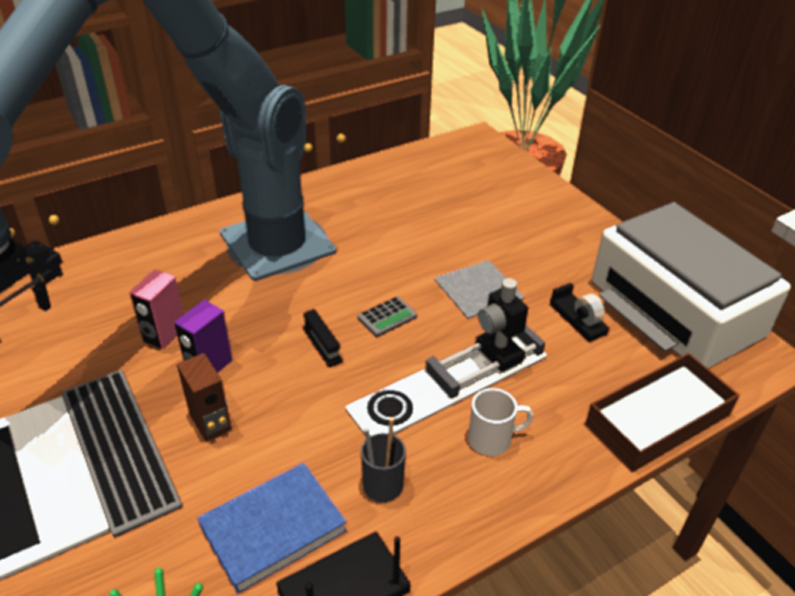

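View pics/top0.png

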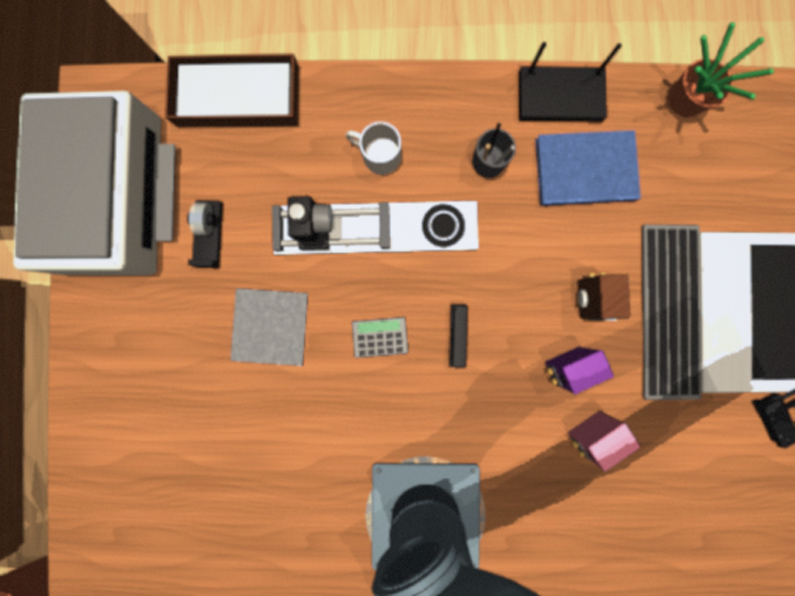

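The scene view shows the brown speaker at (205,398), the purple one at (203,338) and the pink one at (155,308). In the top view (×1.42) the speaker's top is near (610,297), the mark at (443,225), the knob at (297,211) and the pad at (270,327). I'll enlarge the speaker and the rail.

Run:
```python
import cv2
a=cv2.imread("pics/top0.png")
from h import *
t=np.load("pics/top.npz")["f"]; s=np.load("pics/scene.npz")["f"]
A=cv2.resize(t[180:235,390:460],None,fx=8,fy=8,interpolation=cv2.INTER_CUBIC)
B=cv2.resize(s[240:320,115:175],None,fx=4,fy=5.5,interpolation=cv2.INTER_CUBIC)
cv2.imwrite("pics/c1.png",np.hstack([A,B]))
cv2.imwrite("pics/c2.png",cv2.resize(t[130:265,155:345],None,fx=4,fy=4,interpolation=cv2.INTER_CUBIC))
```

```text
(no output)
```

View pics/c1.png

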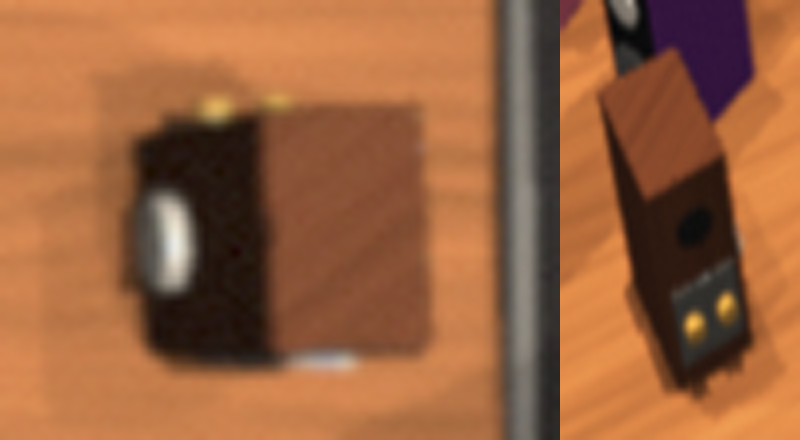

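View pics/c2.png

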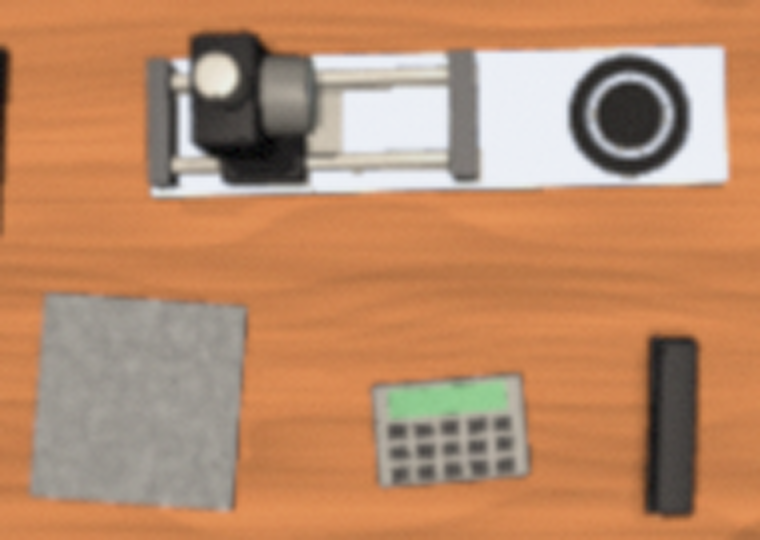

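The crop (×8, offset 390,180) shows the speaker's front toward the robot, its back toward +x and its dial on the left (+y), so its frame is nearly aligned with the world. In c2 (×4, offset 155,130) the knob top is at (216,76), the mark's middle at (629,114), and the pad corners are (46,294), (245,306), (233,510), (31,495).

Run:
```python
from h import *
np.set_printoptions(precision=4,suppress=True)
f=lambda a,ox,oy,s:np.array(a,float)/s+np.array([ox,oy])-0.5+0.5/s
c=w("top",f([(264,113),(420,104),(432,352),(272,352)],390,180,8),.14);print("spk top",c,c.mean(0),[np.linalg.norm(c[i]-c[i-1]) for i in range(4)])
for i,j in((3,0),(2,1)): v=c[j]-c[i]; print("yaw",np.degrees(np.arctan2(v[1],v[0])))
d=w("top",f([(162,243)],390,180,8),.045);print("dial",d)
c=w("top",f([(46,294),(245,306),(233,510),(31,495)],155,130,4),.006);print("pad",c.mean(0),[np.linalg.norm(c[i]-c[i-1]) for i in range(4)])
m=w("top",f([(629,114)],155,130,4),.015);k=w("top",f([(216,76)],155,130,4),.208);print("mark",m,"knob",k)
e=w("top",f([(723,46),(728,182),(152,196),(148,59)],155,130,4),.009);print("plate",e,[np.linalg.norm(e[i]-e[i-1]) for i in range(4)])
# check in scene view
print("scene px*1.42 mark/knob/spk/pad",p("scene",[m[0],k[0]])*1.42)
print(w("scene",[np.array((389,407))/1.42,np.array((509,284))/1.42,],[.015,.208]))
print("spk top scene",w("scene",f([(600-560,97),(672-560,50),(722-560,152),(648-560,198)],0,0,1)/[4,5.5]+[115,240],.14))
```

```text
spk top [[ 0.4849 -0.3122  0.14  ]
 [ 0.4881 -0.3632  0.14  ]
 [ 0.4081 -0.3664  0.14  ]
 [ 0.4079 -0.3142  0.14  ]] [ 0.4473 -0.339   0.14  ] [np.float64(0.07696029796822026), np.float64(0.05116550952801661), np.float64(0.08004760562966666), np.float64(0.052215716061236386)]
yaw 1.4755406146415109
yaw 2.24247097028635
dial [[ 0.4458 -0.3085  0.045 ]]
pad [0.3859 0.3217 0.006 ] [np.float64(0.1472328794428431), np.float64(0.1471164291996715), np.float64(0.14845798042742583), np.float64(0.14897307935620602)]
mark [[ 0.5956 -0.0345  0.015 ]] knob [[0.5869 0.2274 0.208 ]]
plate [[ 0.6469 -0.1035  0.009 ]
 [ 0.5472 -0.1069  0.009 ]
 [ 0.5356  0.3129  0.009 ]
 [ 0.6366  0.3175  0.009 ]] [np.float64(0.42108953077279204), np.float64(0.09972987939303468), np.float64(0.41991454225672403), np.float64(0.10106924530564908)]
scene px*1.42 mark/knob/spk/pad [[390.0945 407.1031]
 [509.1067 282.1066]]
[[ 0.5943 -0.0362  0.015 ]
 [ 0.5912  0.2239  0.208 ]]
spk top scene [[ 0.4157 -0.3669  0.14  ]
 [ 0.4098 -0.3171  0.14  ]
 [ 0.4859 -0.3129  0.14  ]
 [ 0.4892 -0.3619  0.14  ]]
```

```bash
cat >> h.py <<'E'
def to(x,y,ztip,psi):
    s=arm.state(); R=s["tcp_rot"]; d=np.array([x,y,ztip+.166])-s["ee_pos"]
    now=np.degrees(np.arctan2(R[1,0],R[0,0])); sp=(now-psi+180)%360-180
    print("t %.2f tip"%s["t"],np.round(s["ee_pos"]-[0,0,.166],4),"psi %.1f tilt %.3f"%(now,np.arccos(min(1,-R[2,2]))),"F",np.round(s["wrist_force"],1),"w %.4f"%s["width"],"q",np.round(s["joint_pos"],2)); print("  travel",np.round(R.T@d,4),"spin %.1f"%sp)
E
python3 -m jog '{"travel":[[0.628,-0.592,0],[0.628,-0.592,0],[0.628,-0.592,0],[0.628,-0.592,0],[0.628,-0.592,0],[0.628,-0.592,0],[0.628,-0.592,0],[0.628,-0.592,0],[0.628,-0.592,0],[0.628,-0.592,0],[0.628,-0.592,0],[0.628,-0.592,0]],"spin":[-155,-155,-155,-155,-155,-155,-155,-155,-155,-155,-155,-155],"gripper":[0.1,0.1,0.1,0.1,0.1,0.1,0.1,0.1,0.1,0.1,0.1,0.1]}'
python3 -c "
from h import *
to(.589,.2255,.24,181.5)"
```

```text
t: 1.1
ee_pos: [0.4621, -0.1127, 0.4047]
tcp_rot: [[-0.383, 0.924, -0.0], [0.924, 0.383, -0.0], [-0.0, -0.0, -1.0]]
wrist_force: [1.2, 0.1, 0.2]
width: 0.0487
t 1.10 tip [ 0.4621 -0.1127  0.2387] psi 112.5 tilt 0.000 F [1.2 0.1 0.2] w 0.0487 q [ 0.58  0.28 -0.51  1.96  0.17  0.94  0.38]
  travel [ 0.2638  0.2467 -0.0014] spin -69.0
```

```bash
python3 -m jog '{"travel":[[0.264,0.247,0],[0.264,0.247,0],[0.264,0.247,0],[0.264,0.247,0],[0.264,0.247,0],[0.264,0.247,0],[0.264,0.247,0],[0.264,0.247,0],[0.264,0.247,0],[0.264,0.247,0],[0.264,0.247,0],[0.264,0.247,0]],"spin":[-69,-69,-69,-69,-69,-69,-69,-69,-69,-69,-69,-69],"gripper":[0.1,0.1,0.1,0.1,0.1,0.1,0.1,0.1,0.1,0.1,0.1,0.1]}'
python3 -c "
from h import *
to(.589,.2255,.182,181.5);snap('top','k1',(170,100,320,210),4)"
```

```text
t: 2.1
ee_pos: [0.5911, 0.2226, 0.4039]
tcp_rot: [[-1.0, -0.018, -0.001], [-0.018, 1.0, -0.001], [0.001, -0.001, -1.0]]
wrist_force: [0.2, 0.4, -0.1]
width: 0.0483
t 2.10 tip [0.5911 0.2226 0.2379] psi -179.0 tilt 0.002 F [ 0.2  0.4 -0.1] w 0.0483 q [ 0.09  0.63 -0.78  1.56  0.47  1.15  0.8 ]
  travel [0.002  0.003  0.0559] spin -0.5
```

View pics/k1.png

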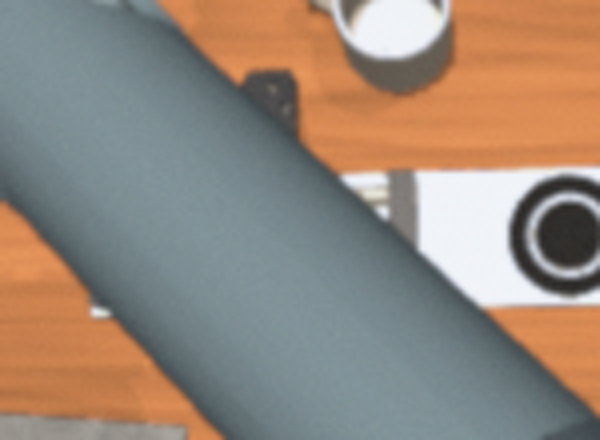

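The arm hides the knob from above, but both views agreed on the position. I'll go down over the knob.

```bash
python3 -m jog '{"travel":[[0.002,0.003,0.015],[0.002,0.003,0.03],[0.002,0.003,0.045],[0.002,0.003,0.056],[0.002,0.003,0.056]],"spin":[0,0,0,0,0],"gripper":[0.1,0.1,0.1,0.1,0.1]}'
python3 -c "
from h import *
to(.589,.2255,.182,181.5);snap('scene','k2',(280,150,420,290),4)"
```

```text
t: 2.57
ee_pos: [0.5886, 0.2242, 0.3464]
tcp_rot: [[-1.0, -0.018, -0.003], [-0.018, 1.0, -0.003], [0.003, -0.003, -1.0]]
wrist_force: [-0.0, 0.1, 0.7]
width: 0.0484
t 2.57 tip [0.5886 0.2242 0.1804] psi -179.0 tilt 0.004 F [-0.   0.1  0.7] w 0.0484 q [ 0.07  0.69 -0.75  1.61  0.52  1.06  0.76]
  travel [-0.0004  0.0013 -0.0016] spin -0.5
```

View pics/k2.png

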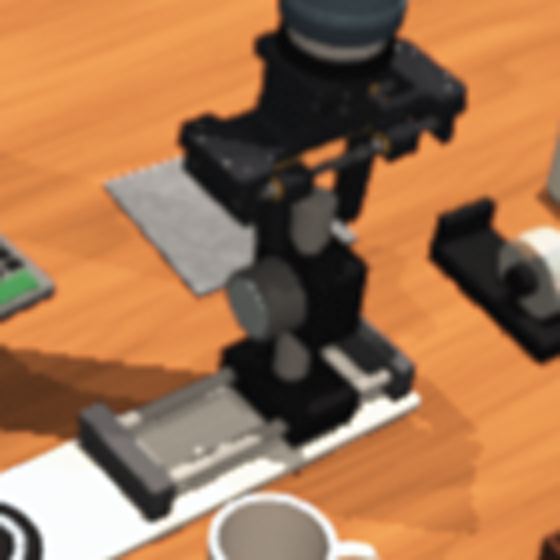

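The fingers straddle the knob (picture px ~(312,222)). I'll push along the rail.

```bash
python3 -m jog '{"travel":[[0,-0.01,0],[0,-0.022,0],[0,-0.034,0],[0,-0.046,0],[0,-0.058,0],[-0.001,-0.07,0],[-0.001,-0.08,0],[-0.001,-0.09,0],[-0.001,-0.098,0],[-0.001,-0.104,0],[-0.001,-0.11,0]],"spin":[0,0,0,0,0,0,0,0,0,0,0],"gripper":[0.1,0.1,0.1,0.1,0.1,0.1,0.1,0.1,0.1,0.1,0.1]}'
python3 -m jog '{"travel":[[0,-0.004,0],[0,-0.008,0],[0,-0.011,0]],"spin":[0,0,0],"gripper":[0.1,0.1,0.1]}'
```

```text
t: 3.53
ee_pos: [0.5927, 0.1156, 0.3488]
tcp_rot: [[-1.0, -0.02, 0.001], [-0.02, 1.0, 0.001], [-0.001, 0.001, -1.0]]
wrist_force: [2.3, 18.8, -3.2]
width: 0.0481
t: 3.78
ee_pos: [0.5922, 0.1129, 0.3487]
tcp_rot: [[-1.0, -0.027, 0.004], [-0.027, 0.999, 0.017], [-0.005, 0.017, -1.0]]
wrist_force: [10.0, 32.0, -20.0]
width: 0.0488
```

Force rose to 32 N with little motion, so this is probably the stop. I'll back off, lift, and start toward the speaker, then check the camera position from a picture.

```bash
python3 -m jog '{"travel":[[0,0.01,0],[0,0.018,0],[0,0.018,0],[0,0.018,-0.03],[0,0.018,-0.06]],"spin":[0,0,0,0,0],"gripper":[0.1,0.1,0.1,0.1,0.1]}'
python3 -c "
from h import *
np.set_printoptions(precision=4,suppress=True)
to(.449,-.339,.24,182);snap('scene','k3',(220,180,420,330),4)
# predictions at stop: knob at 0.2274-(0..)
m=np.array([.595,-.0353,0]);r=np.array([-.027,.9996,0])
for d in (.111,.176): print(d,(p('scene',[m+r*d+[0,0,.13],m+r*d+[0,0,.208]])-[220,180])*4)
"
```

```text
t: 4.2
ee_pos: [0.5917, 0.1216, 0.4076]
tcp_rot: [[-1.0, -0.02, -0.005], [-0.02, 1.0, -0.003], [0.005, -0.003, -1.0]]
wrist_force: [0.9, -0.1, 0.7]
width: 0.0487
t 4.20 tip [0.5917 0.1216 0.2416] psi -178.8 tilt 0.005 F [ 0.9 -0.1  0.7] w 0.0487 q [ 0.28  0.58 -0.79  1.63  0.45  1.13  0.96]
  travel [ 0.1519 -0.4577  0.0035] spin -0.8
0.111 [[361.736  243.9498]
 [368.3369 156.6009]]
0.176 [[440.9951 207.943 ]
 [450.3852 120.9723]]
```

View pics/k3.png

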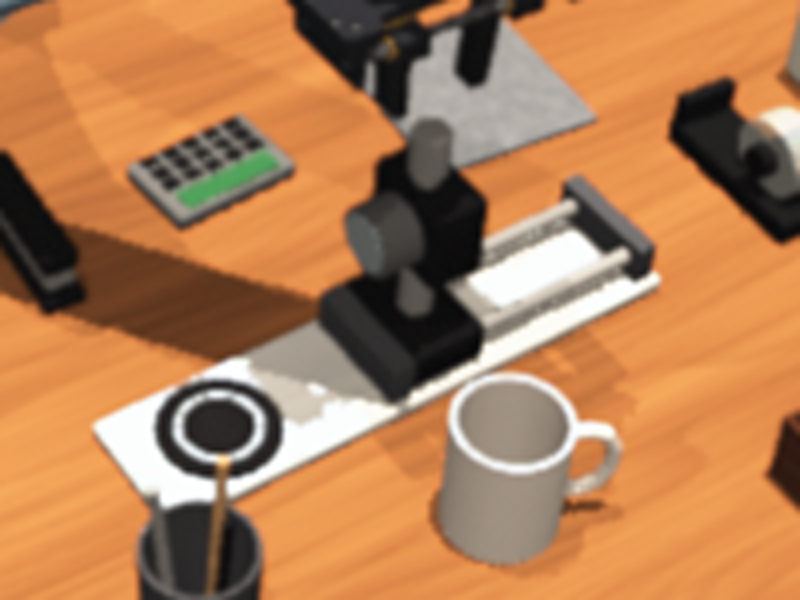

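The carriage is against the stop block: the lens front is at (364,245) against a predicted (362,244). Next I move over to the speaker.

```bash
python3 -m jog '{"travel":[[0.152,-0.458,0.004],[0.152,-0.458,0.004],[0.152,-0.458,0.004],[0.152,-0.458,0.004],[0.152,-0.458,0.004],[0.152,-0.458,0.004],[0.152,-0.458,0.004],[0.152,-0.458,0.004],[0.152,-0.458,0.004],[0.152,-0.458,0.004],[0.152,-0.458,0.004],[0.152,-0.458,0.004]],"spin":[0,0,-1,-1,-1,-1,-1,-1,-1,-1,-1,-1],"gripper":[1,1,1,1,1,1,1,1,1,1,1,1]}'
python3 -m jog '{"travel":[[0,0,0],[0,0,0],[0,0,0]],"spin":[0,0,0],"gripper":[1,1,1]}'
python3 -c "
from h import *
to(.449,-.339,.105,182)"
```

```text
t: 5.25
ee_pos: [0.4463, -0.3438, 0.4043]
tcp_rot: [[-1.0, -0.031, -0.003], [-0.031, 1.0, -0.003], [0.003, -0.003, -1.0]]
wrist_force: [0.3, -1.0, -0.7]
width: 0.088
t: 5.5
ee_pos: [0.4496, -0.3373, 0.4047]
tcp_rot: [[-0.999, -0.038, -0.0], [-0.038, 0.999, 0.0], [0.0, 0.0, -1.0]]
wrist_force: [0.5, 0.8, 0.1]
width: 0.0881
t 5.50 tip [ 0.4496 -0.3373  0.2387] psi -177.8 tilt 0.001 F [0.5 0.8 0.1] w 0.0881 q [ 1.13  0.5  -0.76  1.74  0.38  1.06  1.85]
  travel [ 0.0006 -0.0017  0.1337] spin 0.2
```

```bash
python3 -m jog '{"travel":[[0,-0.002,0.03],[0,-0.002,0.06],[0,-0.002,0.085],[0,-0.002,0.105],[0,-0.002,0.12],[0,-0.002,0.13],[0,-0.002,0.134],[0,-0.002,0.134]],"spin":[0,0,0,0,0,0,0,0],"gripper":[1,1,1,1,1,1,1,1]}'
python3 -m jog '{"travel":[[0,0,0],[0,0,0],[0,0,0],[0,0,0],[0,0,0],[0,0,0],[0,0,0],[0,0,0]],"spin":[0,0,0,0,0,0,0,0],"gripper":[-0.2,-0.2,-0.2,-0.2,-1,-1,-1,-1]}'
python3 -c "
from h import *
to(.449,-.339,.105,182);snap('top','g1',(370,150,490,250),5)"
```

```text
t: 6.17
ee_pos: [0.45, -0.3389, 0.2704]
tcp_rot: [[-0.999, -0.04, -0.001], [-0.04, 0.999, 0.001], [0.001, 0.001, -1.0]]
wrist_force: [-0.2, 0.3, -0.5]
width: 0.0881
t: 6.83
ee_pos: [0.4499, -0.3396, 0.2711]
tcp_rot: [[-0.999, -0.038, 0.0], [-0.038, 0.999, 0.0], [-0.0, 0.0, -1.0]]
wrist_force: [-1.3, 2.0, 5.6]
width: 0.0538
t 6.83 tip [ 0.4499 -0.3396  0.1051] psi -177.8 tilt 0.000 F [-1.3  2.   5.6] w 0.0538 q [ 1.05  0.67 -0.65  1.84  0.54  0.82  1.73]
  travel [0.0009 0.0006 0.0001] spin 0.2
```

Grasped: the opening is 53.8 mm. I'll lift, then carry to the mark while turning the front toward the lens.

```bash
python3 -m jog '{"travel":[[0,0,-0.008],[0,0,-0.02],[0,0,-0.035],[0,0,-0.05],[-0.005,0.008,-0.06],[-0.015,0.028,-0.06],[-0.027,0.052,-0.06],[-0.04,0.077,-0.06],[-0.054,0.103,-0.06],[-0.068,0.13,-0.06],[-0.082,0.157,-0.06],[-0.096,0.184,-0.06]],"spin":[0,0,0,0,4,10,16,22,28,34,40,46],"gripper":[-1,-1,-1,-1,-1,-1,-1,-1,-1,-1,-1,-1]}'
python3 -c "
from h import *
to(.595,-.035,.165,91.5)"
```

```text
t: 7.88
ee_pos: [0.5387, -0.1513, 0.331]
tcp_rot: [[-0.718, 0.696, -0.001], [0.696, 0.718, -0.0], [0.0, -0.0, -1.0]]
wrist_force: [0.1, 0.5, -5.9]
width: 0.0541
t 7.88 tip [ 0.5387 -0.1513  0.165 ] psi 135.9 tilt 0.001 F [ 0.1  0.5 -5.9] w 0.0541 q [ 0.6   0.54 -0.54  1.82  0.35  0.88  0.7 ]
  travel [ 0.0406  0.1227 -0.    ] spin 44.4
```

```bash
python3 -m jog '{"travel":[[0.008,0.024,0],[0.016,0.048,0],[0.023,0.07,0],[0.029,0.088,0],[0.034,0.103,0],[0.038,0.115,0],[0.0405,0.122,0],[0.0405,0.1225,0],[0.0405,0.1225,0],[0.0405,0.1225,0]],"spin":[7,14,21,28,34,39,43,44.5,44.5,44.5],"gripper":[-1,-1,-1,-1,-1,-1,-1,-1,-1,-1]}'
python3 -m jog '{"travel":[[0,0,0],[0,0,0],[0,0,0],[0,0,0],[0,0,0],[0,0,0]],"spin":[0,0,0,0,0,0],"gripper":[-1,-1,-1,-1,-1,-1]}'
python3 -c "
from h import *
to(.595,-.035,.165,91.5);snap('scene','s1',(220,150,420,300),4)"
```

```text
t: 8.72
ee_pos: [0.5938, -0.037, 0.3306]
tcp_rot: [[-0.03, 1.0, -0.001], [1.0, 0.03, -0.001], [-0.001, -0.001, -1.0]]
wrist_force: [-0.6, -1.4, -6.0]
width: 0.0538
t: 9.22
ee_pos: [0.5942, -0.0361, 0.3307]
tcp_rot: [[-0.029, 1.0, -0.0], [1.0, 0.029, -0.0], [-0.0, -0.0, -1.0]]
wrist_force: [-0.3, 0.0, -7.4]
width: 0.0537
t 9.22 tip [ 0.5942 -0.0361  0.1647] psi 91.7 tilt 0.000 F [-0.3  0.  -7.4] w 0.0537 q [ 0.25  0.56 -0.37  1.73  0.25  0.89 -0.19]
  travel [ 0.0011  0.0008 -0.0003] spin 0.2
```

View pics/s1.png

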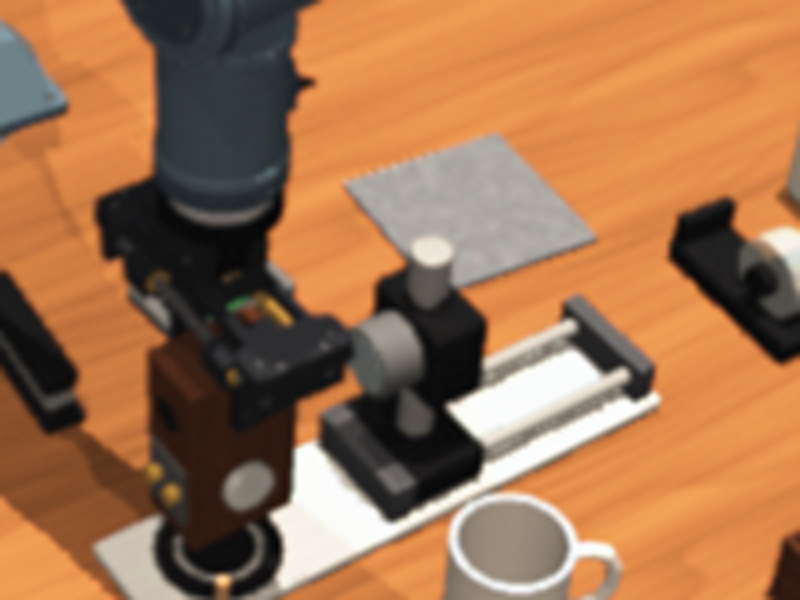

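The terminals (160,485) face away from the lens and the dial (248,487) faces +x, so the front faces the lens. I'll hold it, then turn to the dial side.

```bash
python3 -m jog '{"travel":[[0,0,0],[0,0,0],[0,0,0],[0,0,0],[0,0,0],[0,0,0],[0,0,0],[0,0,0]],"spin":[0,0,0,0,0,0,0,0],"gripper":[-1,-1,-1,-1,-1,-1,-1,-1]}'
python3 -m jog '{"travel":[[0,0,0],[0,0,0],[0,0,0],[0,0,0],[0,0,0],[0,0,0],[0,0,0],[0,0,0],[0,0,0],[0,0,0],[0,0,0],[0,0,0]],"spin":[-6,-13,-20,-27,-34,-41,-48,-55,-62,-69,-76,-82],"gripper":[-1,-1,-1,-1,-1,-1,-1,-1,-1,-1,-1,-1]}'
python3 -c "
from h import *
to(.595,-.035,.165,181.5)"
```

```text
t: 9.93
ee_pos: [0.5942, -0.036, 0.3307]
tcp_rot: [[-0.029, 1.0, -0.0], [1.0, 0.029, 0.0], [0.0, -0.0, -1.0]]
wrist_force: [0.1, 0.4, -6.2]
width: 0.0535
t: 10.93
ee_pos: [0.5943, -0.0364, 0.3307]
tcp_rot: [[-0.994, 0.105, 0.0], [0.105, 0.994, -0.0], [-0.0, -0.0, -1.0]]
wrist_force: [0.4, 0.1, -5.7]
width: 0.0534
t 10.93 tip [ 0.5943 -0.0364  0.1647] psi 174.0 tilt 0.000 F [ 0.4  0.1 -5.7] w 0.0534 q [ 0.48  0.64 -0.7   1.72  0.48  0.97  1.06]
  travel [-0.0006  0.0014 -0.0003] spin -7.5
```

```bash
python3 -m jog '{"travel":[[0,0.001,0],[0,0.001,0],[0,0.001,0],[0,0.001,0],[0,0.001,0],[0,0.001,0],[0,0.001,0],[0,0.001,0],[0,0.001,0],[0,0.001,0],[0,0.001,0],[0,0.001,0]],"spin":[-5,-7.5,-7.5,-7.5,-7.5,-7.5,-7.5,-7.5,-7.5,-7.5,-7.5,-7.5],"gripper":[-1,-1,-1,-1,-1,-1,-1,-1,-1,-1,-1,-1]}'
python3 -m jog '{"travel":[[0,0,0],[0,0,0],[0,0,0],[0,0,0],[0,0,0]],"spin":[0,0,0,0,0],"gripper":[-1,-1,-1,-1,-1]}'
python3 -m jog '{"travel":[[0,0,0],[0,0,0],[0,0,0],[0,0,0],[0,0,0],[0,0,0],[0,0,0],[0,0,0],[0,0,0],[0,0,0],[0,0,0],[0,0,0]],"spin":[-6,-13,-20,-27,-34,-41,-48,-55,-62,-69,-76,-82],"gripper":[-1,-1,-1,-1,-1,-1,-1,-1,-1,-1,-1,-1]}'
python3 -c "
from h import *
to(.595,-.035,.165,271.5)"
```

```text
t: 11.93
ee_pos: [0.5943, -0.035, 0.3307]
tcp_rot: [[-1.0, -0.021, -0.0], [-0.021, 1.0, -0.0], [0.0, -0.0, -1.0]]
wrist_force: [0.1, 0.3, -5.4]
width: 0.054
t: 12.35
ee_pos: [0.5943, -0.035, 0.3307]
tcp_rot: [[-1.0, -0.02, -0.0], [-0.02, 1.0, 0.0], [0.0, 0.0, -1.0]]
wrist_force: [0.2, 0.4, -6.1]
width: 0.0537
t: 13.35
ee_pos: [0.5944, -0.0354, 0.3306]
tcp_rot: [[-0.114, -0.994, -0.0], [-0.994, 0.114, -0.0], [0.0, 0.0, -1.0]]
wrist_force: [-0.3, -0.4, -5.6]
width: 0.0539
t 13.35 tip [ 0.5944 -0.0354  0.1646] psi -96.5 tilt 0.000 F [-0.3 -0.4 -5.6] w 0.0539 q [ 0.68  0.78 -1.04  1.71  0.75  1.1   2.43]
  travel [-0.0004 -0.0005 -0.0004] spin -8.0
```

```bash
python3 -m jog '{"travel":[[0,0,0],[0,0,0],[0,0,0],[0,0,0],[0,0,0],[0,0,0],[0,0,0],[0,0,0],[0,0,0],[0,0,0],[0,0,0],[0,0,0]],"spin":[-5,-8,-8,-8,-8,-8,-8,-8,-8,-8,-8,-8],"gripper":[-1,-1,-1,-1,-1,-1,-1,-1,-1,-1,-1,-1]}'
python3 -m jog '{"travel":[[0,0,0],[0,0,0],[0,0,0],[0,0,0],[0,0,0]],"spin":[0,0,0,0,0],"gripper":[-1,-1,-1,-1,-1]}'
python3 -c "
from h import *
to(.386,.322,.2,181.5);snap('scene','s2',(220,150,420,300),4)"
```

```text
t: 14.35
ee_pos: [0.5943, -0.035, 0.3307]
tcp_rot: [[0.02, -1.0, 0.0], [-1.0, -0.02, -0.0], [0.0, 0.0, -1.0]]
wrist_force: [-0.2, 0.3, -5.9]
width: 0.054
t: 14.77
ee_pos: [0.5944, -0.035, 0.3307]
tcp_rot: [[0.02, -1.0, 0.0], [-1.0, -0.02, 0.0], [-0.0, -0.0, -1.0]]
wrist_force: [-0.2, 0.2, -7.0]
width: 0.0541
t 14.77 tip [ 0.5944 -0.035   0.1647] psi -88.8 tilt 0.000 F [-0.2  0.2 -7. ] w 0.0541 q [ 0.69  0.8  -1.06  1.71  0.77  1.12  2.55]
  travel [-0.3612  0.201  -0.0353] spin 89.7
```

View pics/s2.png

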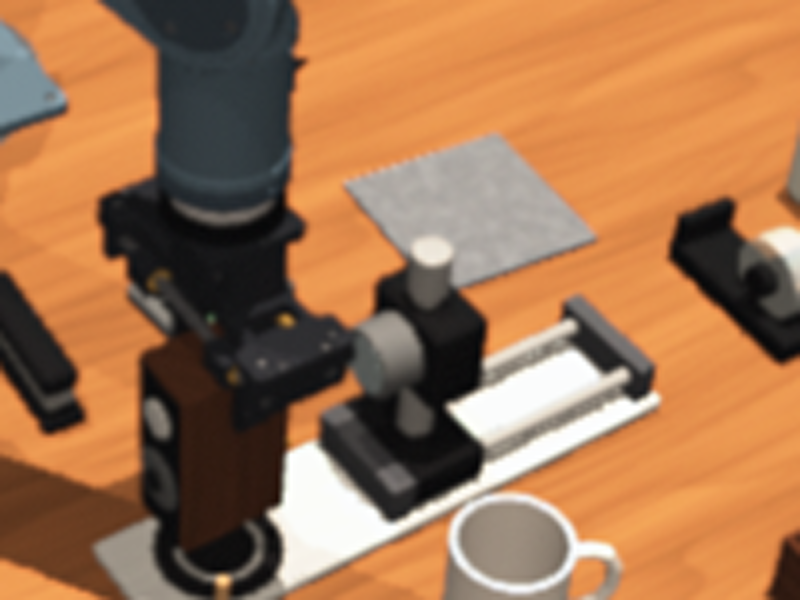

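The cones (158,420) face away from the lens, so the back faces it. I'll raise it, clear the camera toward the robot, then carry it to the pad.

```bash
python3 -m jog '{"travel":[[0,0.005,-0.008],[0,0.012,-0.022],[0,0.025,-0.036],[0,0.045,-0.048],[0,0.067,-0.056],[0,0.09,-0.06],[0,0.11,-0.06],[-0.005,0.125,-0.06],[-0.02,0.135,-0.06],[-0.04,0.14,-0.06],[-0.065,0.145,-0.06],[-0.092,0.148,-0.06]],"spin":[0,0,0,0,3,8,14,20,26,32,38,44],"gripper":[-1,-1,-1,-1,-1,-1,-1,-1,-1,-1,-1,-1]}'
python3 -c "
from h import *
to(.386,.322,.225,181.5)"
```

```text
t: 15.82
ee_pos: [0.4432, 0.0547, 0.3918]
tcp_rot: [[-0.684, -0.729, 0.001], [-0.729, 0.684, -0.002], [0.001, -0.002, -1.0]]
wrist_force: [1.2, -0.2, -6.8]
width: 0.054
t 15.82 tip [0.4432 0.0547 0.2258] psi -133.2 tilt 0.002 F [ 1.2 -0.2 -6.8] w 0.0540 q [ 0.69  0.41 -1.1   2.02  0.44  0.97  1.75]
  travel [-1.558e-01  2.246e-01  2.000e-04] spin 45.3
```

```bash
python3 -m jog '{"travel":[[-0.014,0.02,0],[-0.029,0.042,0],[-0.045,0.065,0],[-0.062,0.089,0],[-0.079,0.113,0],[-0.096,0.138,0],[-0.112,0.161,0],[-0.127,0.183,0],[-0.14,0.202,0],[-0.15,0.216,0],[-0.156,0.2245,0],[-0.156,0.2245,0]],"spin":[4,8,12,16,20,25,30,34,38,42,45,45],"gripper":[-1,-1,-1,-1,-1,-1,-1,-1,-1,-1,-1,-1]}'
python3 -m jog '{"travel":[[0,0,0],[0,0,0],[0,0,0],[0,0,0]],"spin":[0,0,0,0],"gripper":[-1,-1,-1,-1]}'
python3 -c "
from h import *
to(.386,.322,.111,181.5)"
```

```text
t: 16.82
ee_pos: [0.3837, 0.3238, 0.3924]
tcp_rot: [[-0.999, -0.041, 0.001], [-0.041, 0.999, 0.003], [-0.001, 0.003, -1.0]]
wrist_force: [0.2, 0.5, -6.1]
width: 0.0535
t: 17.15
ee_pos: [0.3862, 0.32, 0.3908]
tcp_rot: [[-0.999, -0.037, 0.0], [-0.037, 0.999, -0.001], [-0.0, -0.001, -1.0]]
wrist_force: [-0.1, -0.5, -6.6]
width: 0.0537
t 17.15 tip [0.3862 0.32   0.2248] psi -177.9 tilt 0.001 F [-0.1 -0.5 -6.6] w 0.0537 q [-0.08  0.44 -0.89  1.9   0.41  0.99  0.46]
  travel [0.0002 0.0021 0.1138] spin 0.6
```

```bash
python3 -m jog '{"travel":[[0,0.002,0.015],[0,0.002,0.035],[0,0.002,0.055],[0,0.002,0.073],[0,0.002,0.086],[0,0.002,0.096],[0,0.002,0.103],[0,0.002,0.107],[0,0.002,0.109],[0,0.002,0.11],[0,0.002,0.11],[0,0.002,0.11]],"spin":[0,0,0,0,0,0,0,0,0,0,0,0],"gripper":[-1,-1,-1,-1,-1,-1,-1,-1,-1,-1,-1,-1]}'
python3 -m jog '{"travel":[[0,0,0.001],[0,0,0.002],[0,0,0.002]],"spin":[0,0,0],"gripper":[-1,-1,-1]}'
python3 -m jog '{"travel":[[0,0,0.001],[0,0,0.0015],[0,0,0.0015]],"spin":[0,0,0],"gripper":[-1,-1,-1]}'
python3 -c "
from h import *
to(.386,.322,.111,181.5);snap('scene','p1',(270,120,420,230),5)"
```

```text
t: 18.15
ee_pos: [0.386, 0.3232, 0.2812]
tcp_rot: [[-0.999, -0.038, 0.001], [-0.038, 0.999, 0.001], [-0.001, 0.001, -1.0]]
wrist_force: [0.7, -0.1, -6.4]
width: 0.0536
t: 18.4
ee_pos: [0.3858, 0.3229, 0.2787]
tcp_rot: [[-0.999, -0.038, 0.0], [-0.038, 0.999, -0.0], [-0.0, -0.0, -1.0]]
wrist_force: [0.5, -0.4, -6.3]
width: 0.0537
t: 18.65
ee_pos: [0.3858, 0.323, 0.2772]
tcp_rot: [[-0.999, -0.038, -0.0], [-0.038, 0.999, -0.0], [0.0, -0.0, -1.0]]
wrist_force: [-0.2, 0.6, -6.5]
width: 0.0536
t 18.65 tip [0.3858 0.323  0.1112] psi -177.8 tilt 0.000 F [-0.2  0.6 -6.5] w 0.0536 q [-0.19  0.61 -0.76  1.98  0.59  0.78  0.31]
  travel [-0.0001 -0.001   0.0002] spin 0.7
```

View pics/p1.png

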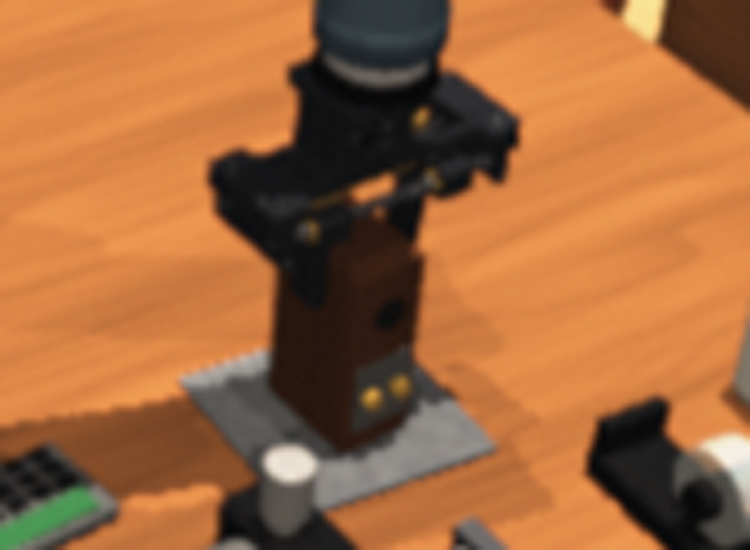

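The speaker is over the pad's middle and still carrying its weight. I'll lower it in small steps until the force changes.

```bash
python3 -m jog '{"travel":[[0,-0.001,0.0005],[0,-0.001,0.001],[0,-0.001,0.001]],"spin":[0,0,0],"gripper":[-1,-1,-1]}'
python3 -m jog '{"travel":[[0,0,0.0005],[0,0,0.001],[0,0,0.001]],"spin":[0,0,0],"gripper":[-1,-1,-1]}'
```

```text
t: 18.95
ee_pos: [0.3858, 0.3227, 0.2771]
tcp_rot: [[-0.999, -0.038, 0.001], [-0.038, 0.999, 0.001], [-0.001, 0.001, -1.0]]
wrist_force: [-1.4, 0.7, 4.5]
width: 0.0537
t: 19.2
ee_pos: [0.3857, 0.3231, 0.2769]
tcp_rot: [[-0.999, -0.039, 0.002], [-0.039, 0.999, 0.001], [-0.002, 0.001, -1.0]]
wrist_force: [-3.6, -0.5, 14.6]
width: 0.0535
```

In contact (+14.6 N). I'll ease off, release and rise.

```bash
python3 -m jog '{"travel":[[0,0,-0.001],[0,0,-0.0015],[0,0,-0.0015],[0,0,-0.0015],[0,0,-0.0015],[0,0,-0.0015],[0,0,-0.0015],[0,0,-0.0015]],"spin":[0,0,0,0,0,0,0,0],"gripper":[-1,-1,0.6,0.8,0.9,0.9,0.9,0.9]}'
python3 -m jog '{"travel":[[0,0,-0.01],[0,0,-0.03],[0,0,-0.055],[0,0,-0.085],[0,0,-0.115],[0,0,-0.14],[0,-0.03,-0.14],[0,-0.07,-0.14],[0,-0.11,-0.14],[0,-0.15,-0.14],[0,-0.18,-0.14],[0,-0.18,-0.14]],"spin":[0,0,0,0,0,0,0,0,0,0,0,0],"gripper":[0.9,0.9,0.9,0.9,0.9,0.9,0.9,0.9,0.9,0.9,0.9,0.9]}'
python3 -c "
from h import *
to(.386,.322,.2,181.5);snap('scene','e1',None,1.42);snap('top','e1t',(130,120,310,260),4)"
```

```text
t: 19.87
ee_pos: [0.3859, 0.3219, 0.2766]
tcp_rot: [[-0.999, -0.038, -0.0], [-0.038, 0.999, -0.0], [0.0, -0.0, -1.0]]
wrist_force: [0.5, 0.1, 0.4]
width: 0.0836
t: 20.87
ee_pos: [0.3929, 0.1364, 0.4166]
tcp_rot: [[-1.0, -0.03, -0.001], [-0.03, 1.0, -0.005], [0.001, -0.005, -1.0]]
wrist_force: [0.1, -0.1, 0.2]
width: 0.0836
t 20.87 tip [0.3929 0.1364 0.2506] psi -178.3 tilt 0.005 F [ 0.1 -0.1  0.2] w 0.0836 q [ 0.4   0.22 -0.94  2.06  0.23  0.96  0.95]
  travel [0.0013 0.186  0.0497] spin 0.2
```

View pics/e1.png

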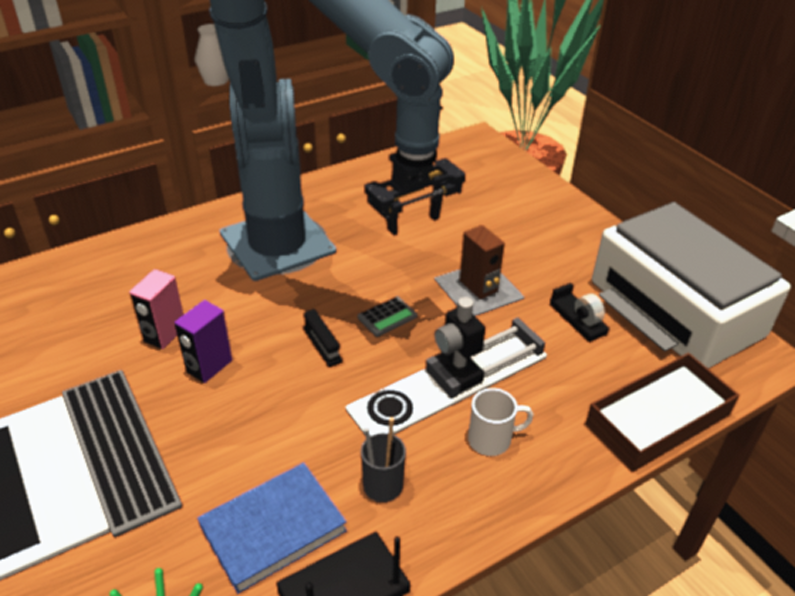

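View pics/e1t.png

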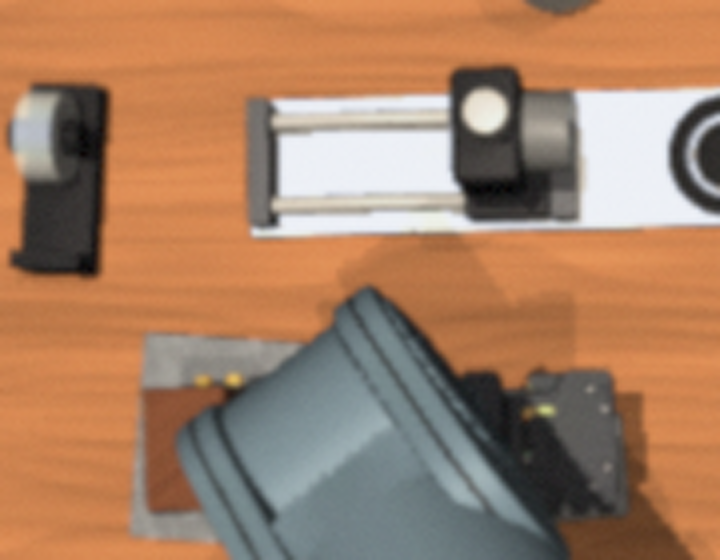

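The speaker stands upright in the middle of the pad at (482,265), the carriage is against the stop block, the other things are where they were, and the arm is clear. I'm handing in.

```bash
python3 -c "
from h import *
print(arm.sign_off(),arm.state()['t'],arm.state()['qvel'].round(3))"
```

```text
the job is handed in; nothing more can be done
the job is handed in; nothing more can be done
```

The job is handed in at about 21 s of robot time, with every step carried out; the sign-off gives no verdict.

- **Camera:** I pushed it by its knob until the force rose to about 32 N. The picture then showed the carriage against the stop block, with the lens front within about 3 px (in a 4x crop) of where it should be. The final picture shows it still there.
- **Showing the loudspeaker:** I gripped it across its width and held it over the mark at lens height for at least a second each: front, dial side, then back. The measured gripper position was about 1 mm from the target, within 1° of square, with no tilt. Pictures confirmed the front and back directions. The dial side I judged only from the gripper angle.
- **Placing:** I lowered it onto the felt pad until contact (up to about 15 N), released it and withdrew. It was let go within about 1 mm of the measured pad middle. The final pictures show it standing upright there, with the other things on the desk where they were.

No check failed. In the last top view the arm partly hid the loudspeaker, so its final position rests on the gripper reading at release and the other camera's view. My closing readout of time and joint speeds after sign-off returned nothing useful.

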